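# Snug down the hold-down clamp, then an eighth of a turn

## Robot

A 6-joint arm with a two-finger parallel gripper is mounted at the origin on a cart in front of the work surface, level with it; the furniture and walls round the work are solid. World frame = base frame: x ahead of the robot, y to its left, z up, the work surface at z = 0. Lengths are in m, angles in rad, forces in N, time in s.
With the tool pointing down it reaches from about 0.375 to 0.925 m from the base axis. Payload 5.7 kg.
Tool frame: the origin (TCP) lies at the very end of the fingers, on their centre line; the grasp point (between the pads) lies 19 mm behind it; z points along the fingers, y is the line along which they close (so a half turn about z gives the same grasp; the last joint's range is limited). The gripper opens to 88 mm and grips with 3 to 60 N. Pads are 20 mm wide; open, the fingers measure 115 mm over their backs; the gripper's body (75 mm by 178 mm) begins 61 mm behind the grasp point.
Start: joints at [1.133, 0.359, 1.51, -0, 1.272, -0.115], TCP at [0.19, 0.569, 0.223] pointing down, gripper open.
Joint ranges: [-2.97, 2.97], [-1.01, 2.36], [0.21, 2.38], [-0.96, 4.11], [0.2, 2.71], [-2.98, 2.98]. Speed limits (rad/s): [2.39, 2.39, 3.14, 3.14, 3.14, 3.14].

## Interface

Orientations are given as a unit quaternion [w, x, y, z].
In Python, from bench import read_state, get_image, camera_params, finish_job gives the robot as it stands. The module is installed in compiled form; this text tells all that it offers.
- The arm moves only by the tool send_rows, never from a script. Its argument "moves" is text: rows parted by semicolons, each of 5 numbers parted by spaces: the opening in per cent of the stroke, from 0 (shut) to 100 (fully open), then the shift along the world's x, y, z in mm, then the turn about the world's z in rad. A call has 1 to 20 rows; each row is the pose to reach, as a shift and turn from the pose commanded when the call began; what a row does not reach only later rows make up. A row lasts 1/10 s, in which the tool goes at most 50 mm and 8.59 degrees, less where a joint would pass 70% of its speed; a pose out of reach is approached as far as the arm can. A call with a gripper value outside its range is refused whole. The fingers move at their own pace and stop on an object; "newtons" is the grip in N (left out, the last holds). Time passes only in rows, so rows that repeat a pose let the fingers close. It gives the time, the measured TCP pose, the force, the opening and the grip force at its end, in the units of the state.
- read_state(): the state, without advancing time (a new reading comes with each control period).
- get_image(name): name is "scene" or "top"; returns the picture (400x640x3 uint8, blue, green, red); there is no depth.
- camera_params(name): a dict with "fov_y" (degrees; the focal length in pixels is half the picture's height over the tangent of half this angle, whatever the lens; pixels are square), "cx", "cy" (the principal point, pixels), "D" ([k1, k2, p1, p2, k3] as OpenCV has them; the pictures are not rectified), "R" (3x3) and "t" (3): a world point X has camera coordinates R X + t. Camera axes: x right, y down, z forward; pixel columns grow to the right and rows downward; lengths in m; the calibration is good to about 2 mm. A picture is of the moment at which its call begins. camera_params takes no time and is no camera call.
- finish_job(): hands the job in; it is judged then, once.
The state is a dict: "time_s": time; "joint_pos": joint angles; "joint_vel": joint speeds; "effort": joint torques, N m; "tcp_pos": TCP position; "tool_rot": TCP orientation; "contact_force": force on the tool from outside, world axes, zero at the start; "ft_torque": the same for the moment, N m; "grip_width": finger opening in m; "grip_force": force on a finger pad.
Only numpy, scipy, OpenCV 4.12 (cv2) and the standard library are available. Lean on these libraries where they do the work, as an engineer would, in place of code of your own. Each camera call takes 0.05 s, during which the arm holds its last target. There are 200 camera calls.

## Task

Clamp the board that lies in the orange-knobbed hold-down clamp: turn the orange wing knob clockwise (seen from above) until the pad just touches the board, then add a further eighth of a turn (45 degrees) and let go. Do not shift the board, and leave the blue-knobbed clamp as it is.

Things in the scene. Friction and masses are not known exactly. Their poses are not given: they have to be found in the camera images.
- orange_clamp: Grey hold-down clamp bolted to the bench, orange wing knob on top. Origin on the bench below the vertical screw axis; z up; x along its 30 mm wide arm towards the post (57 to 91 mm from the axis, on the side away from the robot, turned up to 0.5 rad). Dark steel base 150 x 80 x 12 mm. Arm and collar reach 92 mm above the bench; only the knob stands higher.
- orange_knob (a joint): Orange knob angle (rad), growing clockwise seen from above; lowers the screw 10 mm a turn. 0: pad just touches the board and the wing lies along the grey arm. Starts at -0.65 to -0.30, the wing turned 17 to 37 degrees anticlockwise from the arm; 0.785 is an eighth turn past touch. Range -0.75 to 2.2. Stays where left; friction 0.06 N m, 0.08 when the pad is squeezed.
- orange_grip (a point): Grip point of the orange knob, on the screw axis, about 130 mm above the bench, 10 mm below the wing's top, 18 mm above its underside. The wing is an upright bar 52 mm long (point x), 12 mm thick (point y), 28 mm high: pinch it across the 12 mm. Below it a 10 mm thick stem, 20 mm clear above the collar. The knob sinks 1.6 mm per rad turned.
- orange_pad: Black round rubber pad, 28 mm across, 7 mm thick, at the foot of the orange clamp's screw; origin at the centre of its underside. It does not turn. It is springy: about 6 N for each mm that it is squeezed.
- board: Brown timber board 60 x 100 x 18 mm lying loose on the orange clamp's base below the pad, its long side (y) roughly across the clamp's arm. Origin at the centre of its underside, 12 mm above the bench.
- blue_tip (a point): End of the wing of the blue knob, 24 mm from its screw axis, about 130 mm above the bench. The blue clamp is the same size as the orange one, stands empty on the other side of the bench, and must be left as it is.
Things that resemble listed ones, but are neither listed nor needed, are in the scene too. What is meant by the board is not turquoise or yellow, and is the larger of those in its own colour.

How it is judged:
By the outcome, as a careful person would: the job done as asked, in the order asked, and still so for the second after the job is handed in, with the robot touching nothing.
It also fails if it takes over 32 s, if anything falls off the work surface, if the arm or the gripper's body presses on something with over 40 N, if the wrist force passes 120 N, or if a joint passes its speed limit or range.

## Working session

There is one attempt and no reset: what is moved stays moved. The work goes in short steps, Python scripts to look and compute and a tool call to move; the robot and the scene stay as the last step left them, time stands still between calls to the robot, and variables do not carry over. Pictures are saved under pics/ and viewed, at most 10 in all, crops included, and the job is handed in when it is done.

Besides the shell and the picture viewer there is one more tool, called after "Request:" as name(argument=value, ...), one argument or row to a line, values as JSON. send_rows: Moves the arm, as the interface text tells. Its arguments: {"type":"object","properties":{"moves":{"type":"string"},"newtons":{"type":"number"}},"required":["moves"]}

```bash
mkdir -p pics
cat > h.py <<'E'
import cv2, numpy as np
from bench import *
def cam(n):
    p=camera_params(n); f=200/np.tan(np.radians(p["fov_y"])/2)
    return np.array([[f,0,p["cx"]],[0,f,p["cy"]],[0,0,1.]]),np.array(p["D"],float),np.array(p["R"],float),np.array(p["t"],float)
def onplane(n,px,z):
    K,D,R,t=cam(n); u=cv2.undistortPoints(np.array(px,float).reshape(-1,1,2),K,D).reshape(-1,2)
    d=np.c_[u,np.ones(len(u))]@R; c=-R.T@t
    return c+d*((z-c[2])/d[:,2])[:,None]
def proj(n,X):
    K,D,R,t=cam(n); return cv2.projectPoints(np.array(X,float).reshape(-1,1,3),cv2.Rodrigues(R)[0],t,K,D)[0].reshape(-1,2)
E
python3 - <<'E'
from h import *
a=get_image("scene");b=get_image("top")
cv2.imwrite("pics/scene0.png",a);cv2.imwrite("pics/top0.png",b)
for n in("scene","top"):
    K,D,R,t=cam(n);print(n,K[0,0],D,(-R.T@t).round(3),R.round(2).tolist())
s=read_state();print(s["tool_rot"],s["tcp_pos"],s["grip_width"])
E
```

```text
scene 391.79995342637477 [0.00802023 0.         0.         0.         0.        ] [ 0.103 -0.717  0.728] [[0.82, -0.57, -0.02], [-0.37, -0.51, -0.78], [0.43, 0.65, -0.63]]
top 403.71485483892525 [-0.0275216  0.         0.         0.         0.       ] [ 0.411 -0.048  1.23 ] [[-0.02, -1.0, 0.03], [-0.99, 0.01, -0.12], [0.12, -0.03, -0.99]]
[-2.25993351e-04  1.60695651e-01  9.87003660e-01 -7.94264313e-04] [0.19005405 0.56845122 0.2219015 ] 0.08768746677503345
```

View pics/scene0.png

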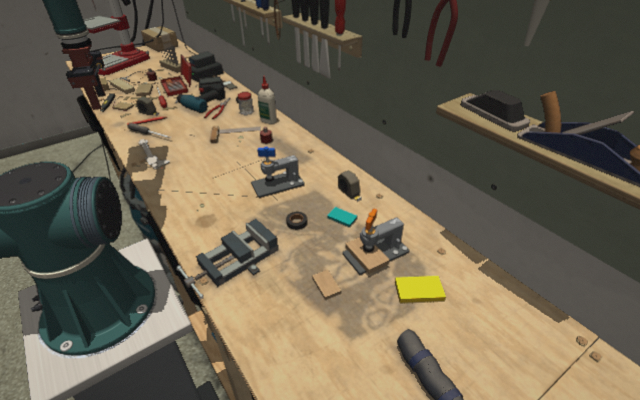

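View pics/top0.png

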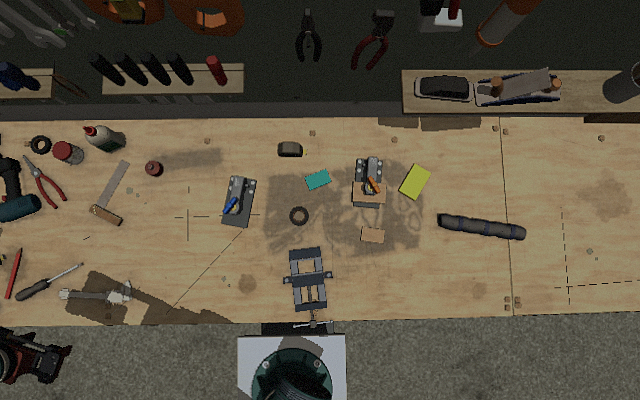

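The scene view shows the orange knob at about (371,218) and the blue one at (266,153). The top view shows orange at (371,185) and blue at (232,206). Candidates for "board" in the top view are brown (368,193) under the pad, a smaller brown loose piece (372,235), turquoise (318,180) and yellow (414,181). I choose the brown board at (368,193). Candidates for the knob are the orange wing (371,185), the blue wing (232,206) and the orange wall tools at (120,5) and (205,10). I choose (371,185) and check it in a close crop.

Run:
```python
from h import *
a=cv2.imread("pics/scene0.png");b=cv2.imread("pics/top0.png")
def mask(im,roi):
    h=cv2.cvtColor(im,cv2.COLOR_BGR2HSV); m=cv2.inRange(h,(5,190,110),(17,255,255))
    r=np.zeros_like(m);x0,y0,x1,y1=roi;r[y0:y1,x0:x1]=m[y0:y1,x0:x1];return r
mb=mask(b,(345,165,395,215));ma=mask(a,(350,195,400,260))
for m,n in((mb,"top"),(ma,"scene")):
    ys,xs=np.nonzero(m);print(n,len(xs),xs.min(),xs.max(),ys.min(),ys.max(),xs.mean(),ys.mean())
    c=np.c_[xs,ys].astype(np.float32)
    print(cv2.minAreaRect(c)); print(onplane(n,[[xs.mean(),ys.mean()]],.13).round(4))
    if n=="top":
        w=onplane(n,c,.14)[:,:2];r=cv2.minAreaRect(w.astype(np.float32)*1000);print("world rect mm",r)
        U,S,V=np.linalg.svd(w-w.mean(0));print("axis",V[0],np.degrees(np.arctan2(V[0,1],V[0,0])))
A=cv2.resize(b[150:220,335:405],(560,560),interpolation=cv2.INTER_NEAREST)
cv2.imwrite("pics/crop1.png",A)
B=cv2.resize(a[195:285,335:425],(560,560),interpolation=cv2.INTER_NEAREST)
cv2.imwrite("pics/crop2.png",B)
```

```text
top 23 369 379 177 192 374.04347826086956 184.2608695652174
((374.0, 184.50001525878906), (16.997501373291016, 3.593757390975952), 60.945396423339844)
[[ 0.5779 -0.2381  0.13  ]]
world rect mm ((575.7337036132812, -236.1898651123047), (46.70188903808594, 10.033620834350586), 27.130756378173828)
axis [-0.88211265 -0.47103851] -151.8982703494551
scene 70 367 375 209 223 371.0857142857143 216.02857142857144
((370.8923034667969, 215.93850708007812), (5.209457874298096, 16.124515533447266), 29.744882583618164)
[[ 0.5811 -0.2321  0.13  ]]
```

View pics/crop1.png

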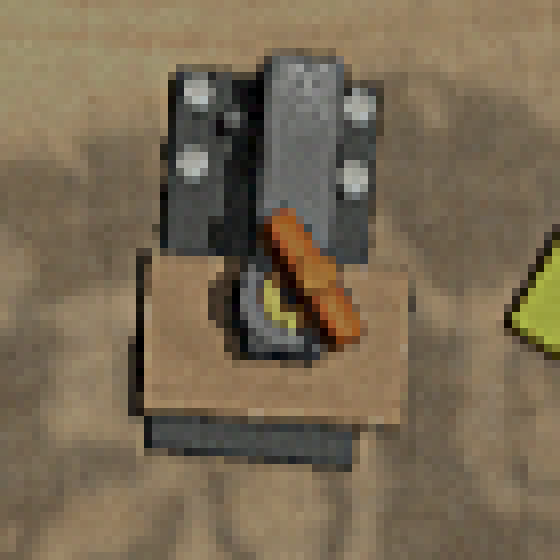

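View pics/crop2.png

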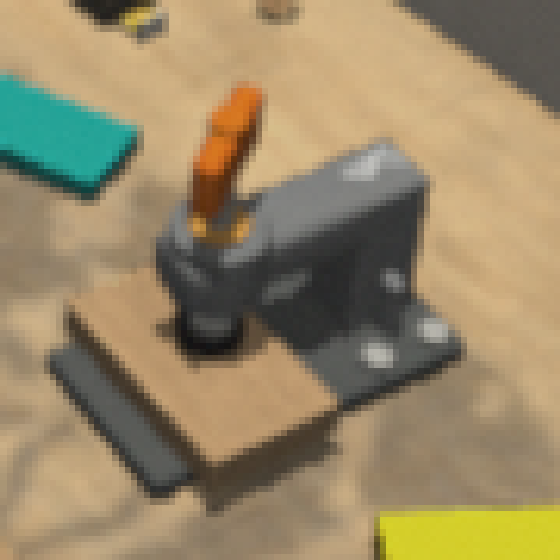

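The crops confirm it: orange wing centred at top px (374,184.6), over the collar of the grey arm, with the brown board below the black pad. The smaller brown piece lies loose elsewhere. Next I get the arm direction from the base and arm edges, and triangulate the wing.

Run:
```python
from h import *
o=np.array([335,150]);f=lambda L:np.array(L)/8+o-.5+.0
def ang(p,q): d=q-p; return np.degrees(np.arctan2(d[1],d[0]))
B=onplane("top",f([[145,452],[353,468],[172,72],[380,82]]),.012)
print("base",B.round(4).tolist(),ang(B[0],B[2]),ang(B[1],B[3]),ang(B[0],B[1])+90, np.linalg.norm(B[0]-B[2]),np.linalg.norm(B[0]-B[1]))
A=onplane("top",f([[265,70],[257,215],[343,65],[333,245]]),.092)
print("arm",A.round(4).tolist(),ang(A[1],A[0]),ang(A[3],A[2]))
W=onplane("top",f([[283,212],[348,342]]),.140);print("wing",W.round(4).tolist(),ang(W[0],W[1]),W.mean(0))
# triangulate wing centroid
def ray(n,p):
    K,D,R,t=cam(n);c=-R.T@t;d=onplane(n,[p],0)[0]-c;return c,d/np.linalg.norm(d)
pt=f([315,277]);ps=np.array([371.,216.])
M=0;v=0
for n,p in(("top",pt),("scene",ps)):
    c,d=ray(n,p);P=np.eye(3)-np.outer(d,d);M=M+P;v=v+P@c
X=np.linalg.solve(M,v);print("tri",X.round(4),proj("top",X)-pt,proj("scene",X)-ps)
# scene wing top ends from crop2 scale 560/90
S=np.array([[205,160],[250,90]])*90/560+[335,195]-.5
Z=onplane("scene",S,.14);print("scene wing",Z.round(4).tolist(),Z.mean(0),ang(Z[0],Z[1]))
```

```text
base [[0.5299, -0.1906, 0.012], [0.5225, -0.2699, 0.012], [0.677, -0.2054, 0.012], [0.6721, -0.286, 0.012]] -5.718948304898494 -6.124618716069769 -5.305983797702098 0.14785765477521445 0.0796239610857335
arm [[0.6599, -0.2287, 0.092], [0.6068, -0.2241, 0.092], [0.6614, -0.2571, 0.092], [0.5956, -0.2511, 0.092]] -5.050827717422952 -5.247975174813722
wing [[0.5995, -0.2256, 0.14], [0.5541, -0.2465, 0.14]] -155.37283728808427 [ 0.57678705 -0.23605755  0.14      ]
tri [ 0.5771 -0.2364  0.1354] [[-0.08713136  0.13644678]] [[ 0.19409499 -0.03777551]]
scene wing [[0.5573, -0.246, 0.14], [0.5958, -0.2266, 0.14]] [ 0.57655382 -0.23629343  0.14      ] 26.836132895834535
```

Knob axis is about (0.577, -0.236), the wing lies at about 26° and the arm at -5.5°. That puts the knob at about -0.55, and the final wing angle should be about -50.5°. The tool's x axis is now at 161.5°, so I turn +0.78 rad.

Request:
send_rows(
  moves="60 20 -40 20 0.1;60 387 -805 0 0.78;60 387 -805 0 0.78;60 387 -805 0 0.78;60 387 -805 0 0.78;60 387 -805 0 0.78;60 387 -805 0 0.78;60 387 -805 0 0.78;60 387 -805 0 0.78;60 387 -805 0 0.78;60 387 -805 0 0.78;60 387 -805 0 0.78;60 387 -805 0 0.78;60 387 -805 0 0.78;60 387 -805 0 0.78;60 387 -805 0 0.78;60 387 -805 0 0.78;60 387 -805 0 0.78;60 387 -805 0 0.78;60 387 -805 0 0.78",
  newtons=15,
)

```text
time_s: 2.1
tcp_pos: [0.5778, -0.2381, 0.2217]
tool_rot: [-0.0, -0.225, 0.974, 0.0]
contact_force: [-0.3, 0.8, -0.1]
grip_width: 0.053
grip_force: 0.0
```

Run:
```python
from h import *
a=get_image("scene");s=read_state();print(s["tcp_pos"],s["joint_pos"],s["joint_vel"].round(3) if hasattr(s["joint_vel"],"round") else s["joint_vel"])
B=cv2.resize(a[150:260,320:440],(720,660)[:2] if 0 else (600,550),interpolation=cv2.INTER_NEAREST);cv2.imwrite("pics/c3.png",B)
print(proj("scene",[[s["tcp_pos"][0],s["tcp_pos"][1],s["tcp_pos"][2]]]), proj("scene",[[.577,-.236,.14]]))
```

```text
[ 0.57681397 -0.23611188  0.22174662] [-4.99517151e-01  3.93843290e-01  1.45712603e+00  3.61605076e-04
  1.29255727e+00 -2.52611169e+00] [ 0.031 -0.028  0.04   0.008  0.007  0.005]
[[373.8375267  185.55378972]] [[371.18600198 214.35000625]]
```

View pics/c3.png

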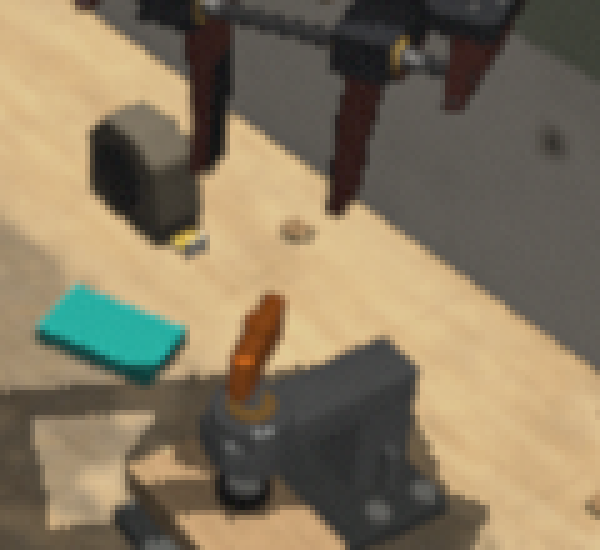

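The fingertips at crop (205,170) and (340,212) straddle the wing's axis, as predicted. I descend and close.

Request:
send_rows(
  moves="60 0 0 -40 0;60 0 0 -75 0;60 0 0 -95 0;60 0 0 -108 0;60 0 0 -108 0;60 0 0 -108 0;30 0 0 -108 0;20 0 0 -108 0;0 0 0 -108 0;0 0 0 -108 0;0 0 0 -108 0;0 0 0 -108 0;0 0 0 -108 0;0 0 0 -108 0",
  newtons=15,
)

```text
time_s: 3.55
tcp_pos: [0.5777, -0.2365, 0.1148]
tool_rot: [0.0, -0.227, 0.974, -0.001]
contact_force: [0.6, -1.9, -1.2]
grip_width: 0.0121
grip_force: 14.9
```

Run:
```python
from h import *
s=read_state();print(s["tcp_pos"],s["tool_rot"],s["contact_force"],s["ft_torque"],s["grip_width"],s["grip_force"])
```

```text
[ 0.57767418 -0.23651817  0.1147595 ] [ 2.36065257e-04 -2.26623830e-01  9.73982198e-01 -5.10784733e-04] [ 0.59767483 -1.93896543 -1.17960226] [-0.32241892 -0.11050515  0.10080626] 0.012133180764525254 14.899341613054276
```

Request:
send_rows(
  moves="0 0 0 0 -0.08;0 0 0 -0.3 -0.16;0 0 0 -0.4 -0.24;0 0 0 -0.5 -0.32;0 0 0 -0.6 -0.4;0 0 0 -0.8 -0.48;0 0 0 -0.9 -0.56;0 0 0 -0.9 -0.56;0 0 0 -0.9 -0.56",
  newtons=25,
)

```text
time_s: 4.45
tcp_pos: [0.5777, -0.2366, 0.1138]
tool_rot: [0.0, 0.05, 0.999, -0.0]
contact_force: [0.3, -3.2, -1.1]
grip_width: 0.0121
grip_force: 24.9
```

Run:
```python
from h import *
s=read_state();q=s["tool_rot"];print(s["tcp_pos"],np.degrees(2*np.arctan2(q[2],q[1]))-180,s["contact_force"],s["ft_torque"],s["grip_width"],s["grip_force"])
a=get_image("scene");cv2.imwrite("pics/c4.png",cv2.resize(a[170:290,320:440],(600,600),interpolation=cv2.INTER_NEAREST))
```

```text
[ 0.57766193 -0.23657577  0.11384685] -5.778790229779418 [ 0.28284518 -3.21414267 -1.07158248] [-0.597176   -0.24914863 -0.03519384] 0.012074051731619592 24.940908551216125
```

View pics/c4.png

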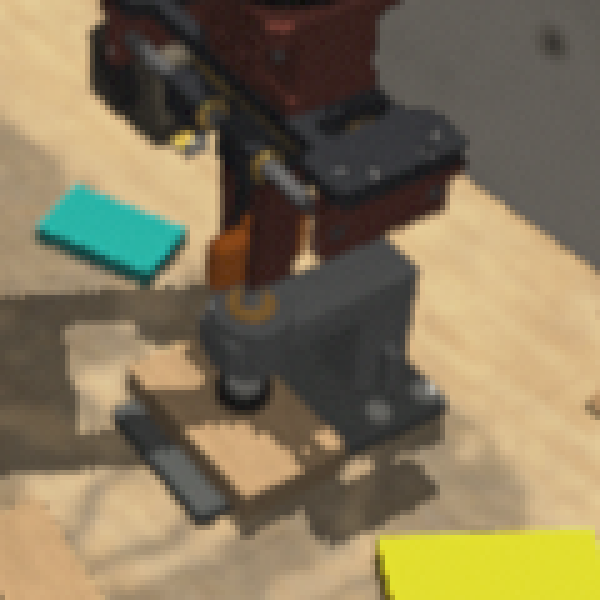

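The wing, at crop (230,260), has turned with the fingers and now lies along the arm, with the pad at the board and the board unmoved. I add the eighth turn.

Request:
send_rows(
  moves="0 0 0 -0.1 -0.08;0 0 0 -0.3 -0.16;0 0 0 -0.4 -0.24;0 0 0 -0.5 -0.32;0 0 0 -0.6 -0.4;0 0 0 -0.8 -0.48;0 0 0 -0.9 -0.56;0 0 0 -1.0 -0.64;0 0 0 -1.1 -0.72;0 0 0 -1.2 -0.78;0 0 0 -1.2 -0.78;0 0 0 -1.2 -0.78;0 0 0 -1.2 -0.78",
)

```text
time_s: 5.8
tcp_pos: [0.5776, -0.2366, 0.1127]
tool_rot: [0.0, 0.426, 0.905, -0.0]
contact_force: [0.5, -4.8, -0.5]
grip_width: 0.0118
grip_force: 24.9
```

Run:
```python
from h import *
s=read_state();q=s["tool_rot"];print(s["tcp_pos"],np.degrees(2*np.arctan2(q[2],q[1]))-180,s["contact_force"],s["ft_torque"],s["grip_width"],s["grip_force"])
```

```text
[ 0.57761276 -0.23663904  0.11267967] -50.445525940823245 [ 0.53004184 -4.84535364 -0.51792633] [-0.95921572 -0.20946882 -0.03169657] 0.01177398097367763 24.93724912405014
```

Request:
send_rows(
  moves="20 0 0 0 0;30 0 0 0 0;50 0 0 0 0;60 0 0 0 0;60 0 0 0 0;60 0 0 20 0;60 0 0 60 0;60 0 0 110 0;60 -30 40 120 0;60 -60 80 120 0;60 -90 120 120 0;60 -110 160 120 0;60 -120 200 120 0;60 -120 250 120 0;60 -120 300 120 0;60 -120 300 120 0;60 -120 300 120 0",
)

```text
time_s: 7.5
tcp_pos: [0.4571, 0.065, 0.2326]
tool_rot: [0.0, 0.426, 0.905, -0.0]
contact_force: [-0.5, -0.2, 0.1]
grip_width: 0.0524
grip_force: 0.0
```

Run:
```python
from h import *
a=get_image("scene");b=get_image("top");print(read_state()["tcp_pos"])
c=np.hstack([cv2.resize(a[195:275,335:415],(400,400),interpolation=cv2.INTER_NEAREST),cv2.resize(b[150:220,335:405],(400,400),interpolation=cv2.INTER_NEAREST)])
cv2.imwrite("pics/c5.png",c)
h=cv2.cvtColor(b,cv2.COLOR_BGR2HSV);m=cv2.inRange(h,(5,190,90),(17,255,255))[165:215,345:395]
ys,xs=np.nonzero(m);w=onplane("top",np.c_[xs+345,ys+165],.138)[:,:2]
print(len(xs),cv2.minAreaRect((w*1000).astype(np.float32)));V=np.linalg.svd(w-w.mean(0))[2][0];print(np.degrees(np.arctan2(V[1],V[0])))
```

```text
[0.45740257 0.0631866  0.23251656]
23 ((575.3348388671875, -233.4115447998047), (9.819100379943848, 43.994224548339844), 39.43012237548828)
129.8189562807124
```

View pics/c5.png

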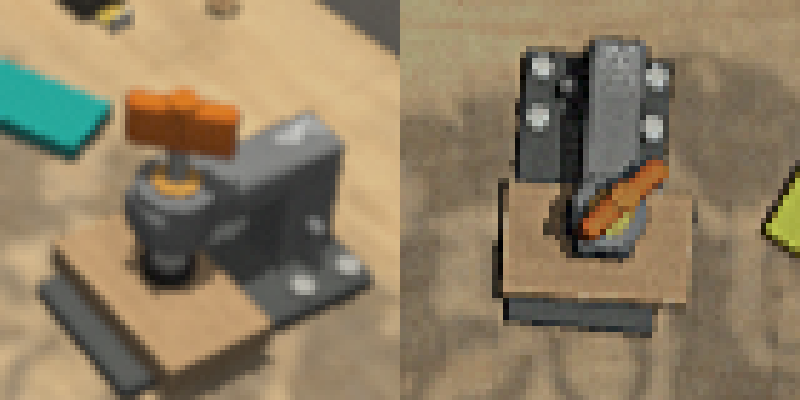

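The crop shows the wing at top crop (625,200), at 129.8° (which is -50.2°), about 45° past the arm. The pad is on the board, and the board lies where it was.

```bash
python3 -c "
from bench import *
print(finish_job())"
```

```text
the job is handed in; nothing more can be done
None
```

The orange clamp is done and handed in: its knob was turned clockwise to touch, taken as the wing lying along the arm, then about 45° further and released. The last pictures show no shift of the board, and the arm stayed away from the blue clamp.

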